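Close a locked pull-out tote tray by its spring catch

TASK

One tray of the double tote pull-out stands fully out, locked by its spring catch. With your fingertips press the orange thumb pad down and keep it down while you push the tray in, past its half-way slot and on until it is fully home; then take your fingers off, so that the catch springs up and locks it there. Nothing is to be lifted: do not touch the tote, do not slam the tray, and leave everything else on the bench where it stands.

Things in the scene. Friction and masses are not known exactly. Their poses are not given: they have to be found in the camera images.
- catch_pad (a point): Centre of the top of the orange thumb pad (36 mm along the slide, 44 across) on the front of the pulled-out tray, 105 mm above the bench at rest; it goes straight down 14 mm. +x: horizontal, the way the tray slides in; +y along the front; +z up. The flat outer face of the front lies 20 mm ahead (+x) and rises 22 mm above the resting pad, so a fingertip on the pad can also push the front.
- tray_front (a point): Middle of the top edge of the pulled-out tray's front, on its outer face: a grey steel sheet 224 mm wide, 3 mm thick, top 127 mm above the bench. Axes as catch_pad, which lies 70 mm towards -y and 20 mm towards -x of it. A blank white card is on the face. Moves with the tray.
- tray_floor (a point): Centre of the upper face of the tray floor, 31 mm above the bench, under the middle of the tote; same axes as catch_pad. Moves with the tray.
- tray (a joint): Tray travel, m: 0 = pulled out and locked (3 mm play), 0.1 = half-way slot, 0.2 = home at its stop; friction about 1 N. The catch's nose (orange tab, 10 mm long, on the tray's -y side) stands up through 16 mm slots in the fixed rail at 0, 0.1 and 0.2 and blocks the tray in each unless the pad is held down; let go in between, it runs under the rail and springs up at the next slot.
- catch (a joint): How far the thumb pad is pressed, m: 0 = up (locked, in a slot), 0.014 = bottom. Under 0.008 the nose still blocks; 0.010 or more frees the tray. Spring: about 3 N to begin, 7.5 N at the bottom.
- unit: The fixed double pull-out frame: grey base plate 357 mm deep, 560 mm wide, steel rails 55 mm high. Origin on the bench at the middle of the working bay's mouth; +x inwards (the sliding direction), +y towards the neighbour bay, centred 275 mm away: its tray is closed and its own orange pad (205 mm towards +y, 41 mm out of the mouth) is not to be used.
- tote: Blue open-topped stacking tote, 300 x 200 x 75 mm, loose on the tray floor; origin at the centre of its underside, 31 mm above the bench. Its rim is 106 mm above the bench, lower than the tray's front; its end stands 3 to 9 mm behind the front.
- adapter0: Black laptop power brick, 48 x 110 x 30 mm, lying loose in the tote; origin at the centre of its underside.
- adapter1: A second such power brick in the tote.
- adapter2: A third such power brick in the tote.
- mouse: Black computer mouse, 62 x 110 x 34 mm, on the bench beside the pulled-out tray; origin at its underside.
- drive: Silver 3.5 inch hard disk, 102 x 147 x 26 mm, lying on the bench beside the working bay's rail, on the side away from the neighbour bay; origin at its underside.
- tape: Roll of brown packing tape, 104 mm in diameter, 48 mm high, lying flat on the bench before the pulled-out tray; origin at its underside.
- spray: White cleaner bottle with a blue cap, 64 mm in diameter, 170 mm high; origin at its underside.
- carton: Small taped cardboard box, 160 x 120 x 90 mm; origin at its underside.
- pencup: Black cup with three markers, 76 mm in diameter, cup 95 mm and markers 140 mm high; origin at its underside.
Mind the look-alikes: they are no part of the job. Leave any blue or green look-alike of the adapter2 alone.

How it is judged (in metres and radians):
On the way, in this order (a step that is already met when the one before it is completed fails the run):
1. the fingers hold the catch down while the tray still stands out (value of joint catch above 0.008 m and value of joint tray below 0.02 m and contact force between the fingers and unit above 1 N), for 0.05 s.
2. the catch is held down by the fingers as the tray passes the half-way slot (value of joint catch above 0.0085 m and value of joint tray between 0.097 and 0.103 m and contact force between the fingers and unit above 1 N).
3. the tray is home and the catch has sprung up (value of joint tray above 0.195 m and value of joint catch below 0.003 m), for 0.2 s.
At the end, for the whole second after the job is handed in: The tray is home (within 5 mm of its stop) with the catch sprung up in the home slot (pad within 3 mm of its top), and the tote stands flat and at rest on the tray floor, within 20 mm of its middle, with the three adapters still lying in it (all of step 3 and horizontal distance between tote and tray_floor below 0.02 m and z of tote in the frame of tray_floor below 0.006 m and angle between tote's own z axis and vertical below 0.05 rad and z of each of adapter0, adapter1, adapter2 in the frame of tote below 0.02 m and linear speed of tote below 0.02 m/s); the robot touches nothing.
It fails at once if the tote is lifted or tipped (z of tote in the frame of tray_floor above 0.012 m or angle between tote's own z axis and vertical above 0.12 rad).
It fails at once if the fingers push on or hold the tote or the adapters (contact force between the fingers and tote above 2 N or contact force between the fingers and adapter0 above 2 N or contact force between the fingers and adapter1 above 2 N or contact force between the fingers and adapter2 above 2 N).
It fails at once if the tray is slammed (faster than 0.4 m/s) (velocity of joint tray above 0.4 m/s).
It fails at once if a thing on the bench is moved more than 30 mm (distance of any of mouse, drive, tape, spray, carton, pencup from where it was at the start of the episode above 0.03 m).
It fails at once if the catch is let go and springs up at the half-way slot (value of joint catch below 0.004 m and value of joint tray between 0.09 and 0.11 m).
It also fails if it takes over 32 s, if anything falls off the work surface, if the arm or the gripper's body presses on something with over 40 N, if the wrist force passes 120 N, or if a joint passes its speed limit or range.

ROBOT

A 7-joint arm with a two-finger parallel gripper is mounted at the origin on the work surface. World frame = base frame: x ahead of the robot, y to its left, z up, the work surface at z = 0. Lengths are in m, angles in degrees, forces in N, time in s.
With the tool pointing down it reaches from about 0.425 to 0.825 m from the base axis. Payload 3.6 kg.
Tool frame: the origin (TCP) lies at the very end of the fingers, on their centre line; the grasp point (between the pads) lies 19 mm behind it; z points along the fingers, x is the direction in which the jaws open and shut, and the axes are right-handed (so a half turn about z gives the same grasp; the last joint's range is limited). The gripper opens to 85 mm and grips with 20 to 120 N. Pads are 22 mm wide; open, the fingers measure 114 mm over their backs; the gripper's body (76 mm by 85 mm) begins 54 mm behind the grasp point. The pads swing forward as they close: fully open they stand 13 mm farther back than shut.
Start: joints at [75.201, 35.231, -0.722, 81.555, 0.464, 63.22, -2.315], TCP at [0.149, -0.633, 0.231] pointing down, gripper open.
Joint ranges: [-178.69, 178.69], [-17.37, 117.87], [-77.05, 75.6], [15.02, 138.74], [-78.02, 258.01], [0.78, 113.62], [-162.83, 162.83]. Speed limits (degrees/s): [159.86, 159.86, 180, 180, 180, 180, 180].

INTERFACE

Orientations are given as [roll, pitch, yaw] about the fixed x, y, z axes, in that order (R = Rz(yaw) Ry(pitch) Rx(roll)).
In Python, from cell import sensors, imaging, ctrl gives the robot as it stands. The module is installed in compiled form; this text tells all that it offers.
- The arm moves only by the shell command python3 -m inch 'ROWS' [FORCE]. ROWS is JSON, a list of rows, each a list of 7 numbers: the shift along the tool's x, y, z in mm, then the turn, a rotation vector about the tool's x, y, z in rad, then the opening, from 0 (shut) to 1 (fully open). In form: [[x, y, z, ax, ay, az, hand], ...]. A call has 1 to 20 rows; each row shifts and turns the pose as measured when the row begins, along the tool's axes as they then stand; what a row does not reach is not made up. A row lasts 1/8 s, in which the tool goes at most 62.5 mm and 10.7 degrees, less where a joint would pass 70% of its speed; a pose out of reach is approached as far as the arm can. A call with a gripper value outside its range is refused whole. The fingers move at their own pace and stop on an object; FORCE is the grip in N (left out, the last holds). Time passes only in rows, so rows that do not move let the fingers close. It gives the time, the measured TCP pose, the force and the opening at its end, in the units of the state.
- sensors.get_state(): the state, without advancing time (a new reading comes with each control period).
- imaging.grab_frame(name): name is "side" or "top" or "wrist"; returns the picture (480x640x3 uint8, red, green, blue); there is no depth.
- imaging.camera_info(name): a dict with "K" (3x3 intrinsics, pixels), "view" (4x4, takes a point from world to camera coordinates); the wrist camera has in their place "tool_from_camera" (4x4, takes a point from camera to tool coordinates, whose origin is the TCP and whose axes are the tool frame's). Camera axes: x right, y down, z forward; pixel columns grow to the right and rows downward; lengths in m; the calibration is good to about 2 mm. A picture is of the moment at which its call begins: read the wrist's pose just before it. camera_info takes no time and is no camera call.
- ctrl.finish_job(): hands the job in, once; it reports no verdict.
The state is a dict: "clock": time; "qpos": joint angles; "qd": joint speeds; "effort": joint torques, N m; "eef_pos": TCP position; "tool_rot": TCP orientation; "force": force on the tool from outside, world axes, zero at the start; "wrist_torque": the same for the moment, N m; "grip_width": finger opening in m.
Only numpy, scipy, OpenCV 4.12 (cv2) and the standard library are available. Lean on these libraries where they do the work, as an engineer would, in place of code of your own. Each camera call takes 0.05 s, during which the arm holds its last target. There are 200 camera calls.

## Working session

There is one attempt and no reset: what is moved stays moved. The work goes in short steps, Python scripts to look and compute and a shell command to move; the robot and the scene stay as the last step left them, time stands still between calls to the robot, and variables do not carry over. Pictures are saved under pics/ and viewed, about 8 in all and at most 12, crops included, and the job is handed in when it is done.

```bash
mkdir -p pics
python3 - <<'E'
from cell import sensors, imaging
import cv2
s=sensors.get_state(); print(s)
for n in("top","side"):
    cv2.imwrite(f"pics/{n}0.png",imaging.grab_frame(n)[:,:,::-1])
E
```

```text
{'clock': 0.0, 'qpos': array([75.20055074, 35.28918149, -0.72550344, 81.64183568,  0.46608775,
       63.21826839, -2.31657018]), 'qd': array([-0.08901154, -0.02333336,  0.10294902, -0.10123497,  0.00080708,
       -0.0402702 , -0.04793484]), 'effort': array([-3.30185212e-04, -4.69214559e+01,  2.58889943e-01, -1.71032739e+01,
        9.84510320e-03,  9.65724379e-03,  1.17722655e-05]), 'eef_pos': array([ 0.14917259, -0.63186659,  0.23013581]), 'tool_rot': array([ 1.79997649e+02,  1.46365528e-01, -7.67138373e+01]), 'force': array([-0.17456786, -0.20426766,  0.41724817]), 'wrist_torque': array([ 0.00280437, -0.0298793 , -0.08128636]), 'grip_width': 0.08550839944389084}
```

View pics/top0.png

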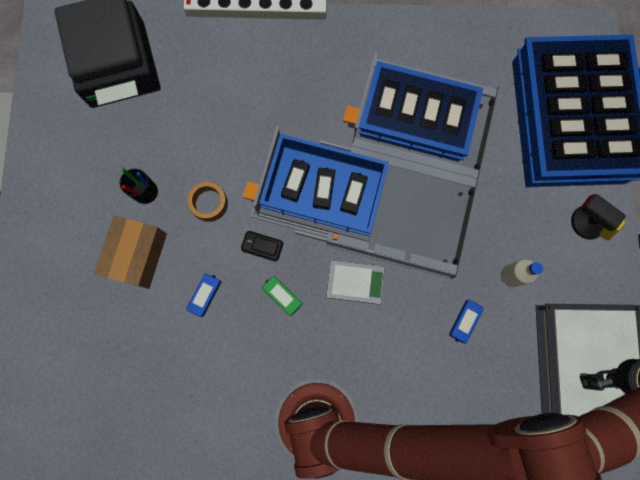

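View pics/side0.png

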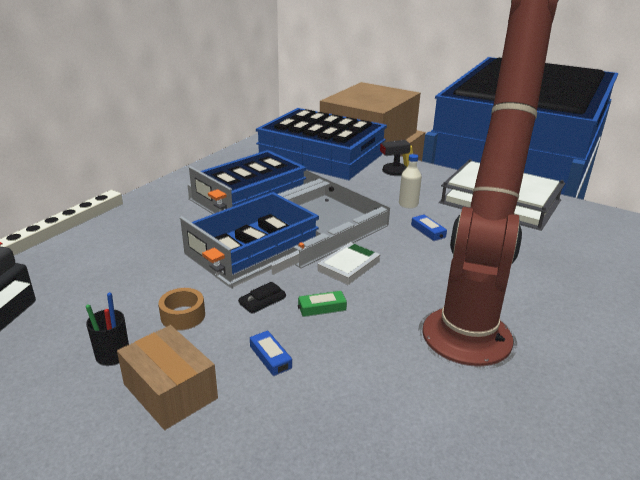

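Run:
```python
import cv2,numpy as np
a=cv2.imread("pics/top0.png")[120:280,230:350];b=cv2.imread("pics/side0.png")[190:290,170:330]
a=cv2.resize(a,None,fx=3.5,fy=3.5,interpolation=cv2.INTER_CUBIC);b=cv2.resize(b[:,:95],None,fx=4,fy=4,interpolation=cv2.INTER_CUBIC)
c=np.zeros((560,800,3),np.uint8);c[:560,:420]=a;c[:400,420:800]=b
cv2.imwrite("pics/c.png",c)
```

```text
(no output)
```

View pics/c.png

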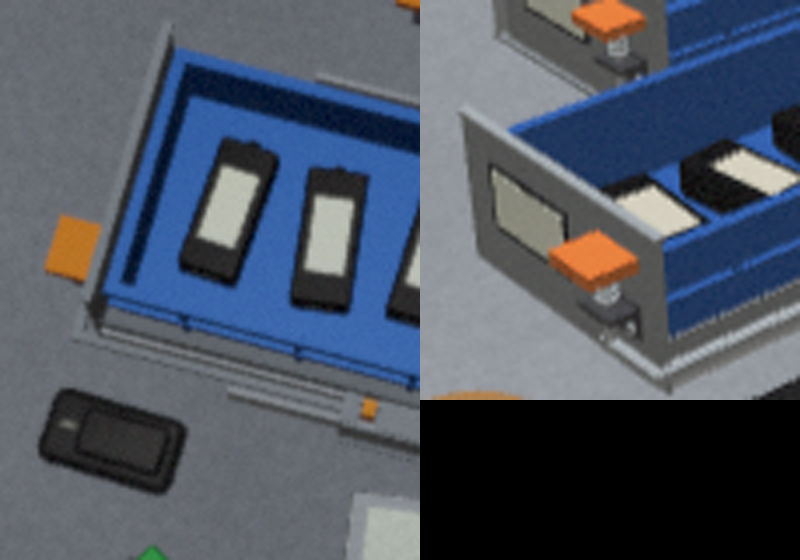

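```bash
cat > h.py <<'E'
import numpy as np
from cell import imaging
def ray(n,p,z):
    I=imaging.camera_info(n);V=np.array(I["view"]);R=V[:3,:3];c=-R.T@V[:3,3]
    d=R.T@np.linalg.inv(I["K"])@[p[0],p[1],1]
    return c+d*(z-c[2])/d[2]
E
python3 - <<'E'
from h import *
np.set_printoptions(precision=4,suppress=True)
for n,z,ps in (("top",.105,[(248.6,180.9),(243.1,197.1),(253.7,200.9)]),("top",.127,[(277.1,127.1),(255.1,205.7)]),("side",.105,[(214.25,247.75),(224.25,254.25),(213,259.25),(202.25,252.75)]),("side",.127,[(180.25,217),(230.75,250)])):
    P=np.array([ray(n,p,z) for p in ps]);print(n,P[:,:2],P.mean(0))
    d=P[-1]-P[0];print(np.linalg.norm(d),np.degrees(np.arctan2(d[1],d[0])))
E
```

```text
top [[0.621  0.1866]
 [0.5768 0.1993]
 [0.5671 0.1712]] [0.5883 0.1857 0.105 ]
0.05610453856051524 -164.10635683797088
top [[0.7628 0.1142]
 [0.5487 0.1644]] [0.6557 0.1393 0.127 ]
0.2200003615134326 166.80502789037268
side [[0.6078 0.1592]
 [0.5672 0.1686]
 [0.5747 0.2012]
 [0.6163 0.1935]] [0.5915 0.1806 0.105 ]
0.035402273595332934 76.13382226038132
side [[0.7612 0.1177]
 [0.5427 0.1713]] [0.6519 0.1445 0.127 ]
0.22500949483076954 166.22131736433056
```

```bash
python3 -m inch '[[-22,-43,-3,0,0,0,0],[-22,-43,-3,0,0,0,0],[-22,-43,-3,0,0,0,0],[-22,-43,-3,0,0,0,0],[-22,-43,-3,0,0,0,0],[-22,-43,-3,0,0,0,0],[-22,-43,-3,0,0,0,0],[-22,-43,-3,0,0,0,0],[-22,-43,-3,0,0,0,0]]'
```

```text
clock: 1.23
eef_pos: [0.4844, -0.3453, 0.2519]
tool_rot: [179.6, 0.6, -77.4]
force: [0.7, -0.6, -0.1]
grip_width: -0.0001
```

```bash
python3 -m inch '[[-44,-22,0,0,0,0,0],[-44,-22,0,0,0,0,0],[-44,-22,0,0,0,0,0],[-44,-22,0,0,0,0,0],[-44,-22,0,0,0,0,0],[-44,-22,0,0,0,0,0],[-44,-22,0,0,0,0,0],[-44,-22,0,0,0,0,0],[-44,-22,0,0,0,0,0],[-44,-22,0,0,0,0,0],[-44,-22,0,0,0,0,0],[0,0,0,0,0,-0.14,0],[0,0,0,0,0,-0.14,0],[0,0,0,0,0,-0.14,0],[0,0,0,0,0,-0.14,0],[0,0,0,0,0,-0.14,0],[0,0,0,0,0,-0.14,0],[0,0,0,0,0,-0.14,0],[0,0,0,0,0,-0.14,0],[0,0,0,0,0,0,0]]'
```

```text
clock: 3.72
eef_pos: [0.6124, 0.2031, 0.2419]
tool_rot: [180.0, 1.9, -10.6]
force: [0.5, -0.0, -0.3]
grip_width: -0.0001
```

```bash
python3 -m inch '[[-14,32,30,0,0.033,0.052,0],[0,0,30,0,0,0,0],[0,0,0,0,0,0,0]]'
python3 - <<'E'
from cell import sensors, imaging
import cv2,json
s=sensors.get_state();print(s["eef_pos"],s["tool_rot"])
cv2.imwrite("pics/w1.png",imaging.grab_frame("wrist")[:,:,::-1]);print(imaging.camera_info("wrist"))
E
```

```text
clock: 4.1
eef_pos: [0.5904, 0.1734, 0.1802]
tool_rot: [179.9, 0.0, -14.0]
force: [0.7, 0.9, 0.2]
grip_width: -0.0001
[0.59042555 0.17339754 0.1801663 ] [ 1.79885258e+02  4.32878178e-03 -1.40284950e+01]
{'K': array([[358.24240475,   0.        , 318.43859798],
       [  0.        , 358.24240475, 241.58575774],
       [  0.        ,   0.        ,   1.        ]]), 'tool_from_camera': array([[ 9.99999194e-01,  2.30641408e-04, -1.24838419e-03,
        -9.97199077e-05],
       [ 1.17566311e-04,  9.62307721e-01,  2.71962931e-01,
        -6.86012331e-02],
       [ 1.26405566e-03, -2.71962859e-01,  9.62306919e-01,
        -1.42682539e-01],
       [ 0.00000000e+00,  0.00000000e+00,  0.00000000e+00,
         1.00000000e+00]])}
```

View pics/w1.png

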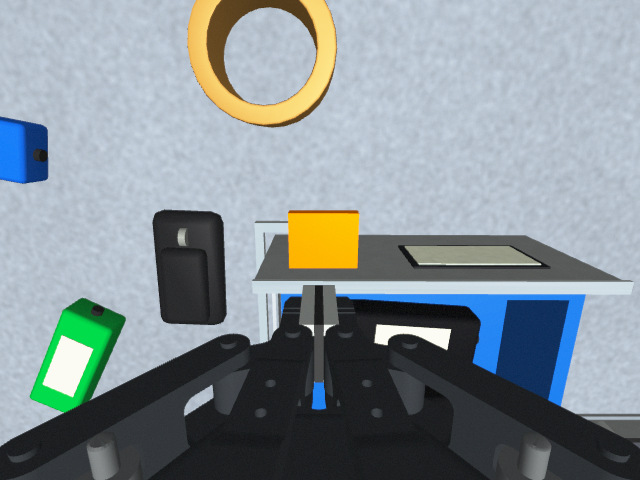

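The wrist view shows the orange pad at about cols 289–358, rows 213–268, and the front's top edge at row ~281. The fingertips are at col ~319.

Run:
```python
from h import *
from scipy.spatial.transform import Rotation as Ro
I=imaging.camera_info("wrist");T=I["tool_from_camera"];z0=.1802
for p,z in (((289,213),.105),((358,213),.105),((289,268),.105),((358,268),.105),((323,281),.127)):
    d=T[:3,:3]@np.linalg.inv(I["K"])@[*p,1];c=T[:3,3]
    print(p,np.round(1000*(c+d*((z0-z)-c[2])/d[2]),1))
```

```text
(289, 213) [-18.6 -25.4  75.2]
(358, 213) [ 24.1 -25.4  75.2]
(289, 268) [-19.4  10.7  75.2]
(358, 268) [25.1 10.7 75.2]
(323, 281) [ 2.3 10.8 53.2]
```

```bash
python3 -m inch '[[3,-4,20,0,0,0,0],[0,0,25,0,0,0,0],[0,0,18,0,0,0,0],[0,0,0,0,0,0,0]]'; python3 -m inch '[[0,0,6,0,0,0,0],[0,0,5,0,0,0,0],[0,0,0,0,0,0,0]]'
```

```text
clock: 4.65
eef_pos: [0.5998, 0.1799, 0.1184]
tool_rot: [-179.7, -0.5, -14.1]
force: [0.1, 0.0, 0.4]
grip_width: -0.0
clock: 5.03
eef_pos: [0.6016, 0.1811, 0.1084]
tool_rot: [-179.6, -0.7, -14.1]
force: [0.2, -0.3, -1.8]
grip_width: 0.0001
```

```bash
python3 -m inch '[[-6,5,-1,0,-0.012,0,0],[0,0,0,0,0,0,0]]';python3 -m inch '[[0,0,5,0,0,0,0],[0,0,4,0,0,0,0],[0,0,3,0,0,0,0]]'
```

```text
clock: 5.28
eef_pos: [0.5944, 0.1775, 0.1101]
tool_rot: [-179.6, -0.0, -14.2]
force: [0.1, -0.1, -0.5]
grip_width: 0.0004
clock: 5.65
eef_pos: [0.5949, 0.1776, 0.0992]
tool_rot: [-179.5, -0.1, -14.2]
force: [-1.4, -1.3, 4.1]
grip_width: 0.0001
```

```bash
python3 -m inch '[[0,0,4,0,0,0,0],[0,0,3,0,0,0,0],[0,0,2,0,0,0,0]]'
```

```text
clock: 6.02
eef_pos: [0.595, 0.1784, 0.0918]
tool_rot: [-179.5, -0.2, -14.2]
force: [-2.0, 0.3, 6.9]
grip_width: 0.0
```

```bash
python3 -m inch '[[0,0,1,0,0,0,0],[0,0,0,0,0,0,0]]'
```

```text
clock: 6.28
eef_pos: [0.5953, 0.1792, 0.0924]
tool_rot: [-179.4, -0.2, -14.1]
force: [-1.7, -1.1, 6.9]
grip_width: -0.0001
```

```bash
python3 -m inch '[[0,3,1.5,0,0,0,0],[0,4,1,0,0,0,0],[0,6,1,0,0,0,0],[0,6,1,0,0,0,0]]'
```

```text
clock: 6.78
eef_pos: [0.593, 0.1704, 0.0928]
tool_rot: [-178.5, -0.6, -13.9]
force: [-1.5, 0.8, 6.9]
grip_width: -0.0001
```

```bash
python3 -m inch '[[0,8,1.3,-0.01,0,0,0],[0,8,1.3,-0.01,0,0,0],[0,8,1.3,0,0,0,0],[0,8,1.3,0,0,0,0]]'
python3 - <<'E'
from cell import imaging
import cv2
cv2.imwrite("pics/s2.png",cv2.resize(imaging.grab_frame("side")[180:300,160:340,::-1],None,fx=4,fy=4,interpolation=2))
E
```

```text
clock: 7.28
eef_pos: [0.5876, 0.1489, 0.0921]
tool_rot: [-178.7, -1.0, -13.6]
force: [-1.0, 2.2, 6.3]
grip_width: -0.0001
```

View pics/s2.png

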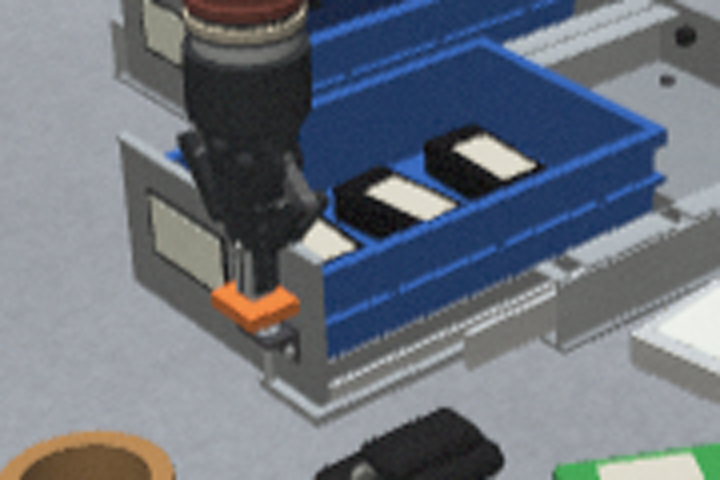

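The tray is moving with the fingers on the depressed pad, and the front's lower corner has moved inward by about 12 px.

```bash
python3 -m inch '[[0,9,1.2,-0.01,-0.01,0,0],[0,9,1.2,-0.01,-0.01,0,0],[0,9,1.2,0,0,0,0],[0,9,1.2,0,0,0,0],[0,9,1.2,0,0,0,0]]'
```

```text
clock: 7.95
eef_pos: [0.5791, 0.1155, 0.0914]
tool_rot: [-178.9, -0.1, -13.2]
force: [-1.7, 1.1, 7.9]
grip_width: -0.0002
```

```bash
python3 -m inch '[[0,9,1,-0.01,0,0.005,0],[0,9,1,-0.01,0,0.005,0],[0,9,1,0,0,0,0],[0,9,1,0,0,0,0],[0,9,1,0,0,0,0]]'
```

```text
clock: 8.57
eef_pos: [0.5706, 0.0817, 0.0914]
tool_rot: [-179.1, -0.5, -13.4]
force: [-2.0, 1.4, 6.3]
grip_width: 0.0001
```

```bash
python3 -m inch '[[0,9,1,-0.005,0,0.003,0],[0,9,1,-0.005,0,0.003,0],[0,9,1,0,0,0,0],[0,9,1,0,0,0,0],[0,9,1,0,0,0,0]]'
```

```text
clock: 9.2
eef_pos: [0.562, 0.0474, 0.091]
tool_rot: [-178.9, -0.8, -13.4]
force: [-0.9, 1.4, 8.7]
grip_width: 0.0002
```

```bash
python3 -m inch '[[0,9,0.9,-0.005,-0.01,0.003,0],[0,9,0.9,-0.005,0,0.003,0],[0,9,0.9,0,0,0,0],[0,9,0.9,0,0,0,0],[0,9,0.9,0,0,0,0],[0,9,0.9,0,0,0,0]]'
```

```text
clock: 9.95
eef_pos: [0.5514, 0.0055, 0.0911]
tool_rot: [-178.6, -0.5, -13.3]
force: [-2.0, 1.3, 8.5]
grip_width: 0.0
```

```bash
python3 -m inch '[[0,8,0.9,-0.005,0,0,0],[0,6,0.9,-0.005,0,0,0],[0,6,0.9,0,0,0,0]]'
```

```text
clock: 10.32
eef_pos: [0.5475, -0.0097, 0.091]
tool_rot: [-178.9, -0.7, -13.2]
force: [-2.5, 2.8, 8.5]
grip_width: 0.0001
```

```bash
python3 -m inch '[[0,5,0.9,0,0,0,0],[0,5,0.9,0,0,0,0],[0,5,0.9,0,0,0,0]]'
```

```text
clock: 10.7
eef_pos: [0.546, -0.0174, 0.0913]
tool_rot: [-178.3, -0.9, -12.9]
force: [-0.7, 6.3, 7.2]
grip_width: -0.0002
```

```bash
python3 -m inch '[[0,5,0.9,0,0,0,0],[0,5,0.9,0,0,0,0]]'
```

```text
clock: 10.95
eef_pos: [0.5464, -0.0191, 0.0916]
tool_rot: [-177.6, -1.2, -12.6]
force: [-1.5, 3.9, 7.2]
grip_width: -0.0002
```

```bash
python3 -m inch '[[0,8,0.9,-0.01,0,0,0],[0,9,0.9,-0.01,0,0,0],[0,9,0.9,0,0,0,0]]'
python3 - <<'E'
from cell import imaging
import cv2,numpy as np
a=imaging.grab_frame("side")[180:300,190:390,::-1];b=imaging.grab_frame("top")[110:290,260:480,::-1]
c=np.zeros((600,800,3),np.uint8);c[:300,:500]=cv2.resize(a,(500,300),interpolation=2);c[300:,:367]=cv2.resize(b,(367,300),interpolation=2)
cv2.imwrite("pics/s3.png",c)
E
```

```text
clock: 11.32
eef_pos: [0.5467, -0.0215, 0.092]
tool_rot: [-176.9, -1.8, -11.8]
force: [-0.1, 13.6, 5.3]
grip_width: -0.0
```

View pics/s3.png

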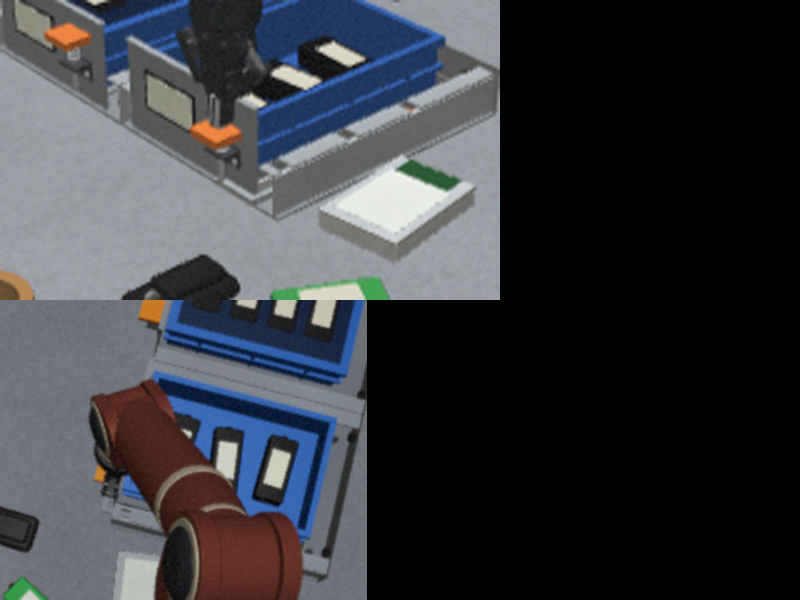

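The tray is against its stop: there is 13.6 N of horizontal reaction and the motion has stalled, and its front is level with the neighbour's. Now I'll lift off.

```bash
python3 -m inch '[[0,1,-6,0,0,0,0],[0,0,-10,0.01,0,0,0],[0,-1,-12,0.02,0,0,0],[0,-3,-20,0.02,0.02,0,0],[0,-8,-30,0,0,0,0],[0,-20,-30,0,0,0,0],[0,-20,-30,0,0,0,0],[0,0,0,0,0,0,0]]'
python3 - <<'E'
from cell import sensors, imaging
import cv2
s=sensors.get_state();print(s["eef_pos"],s["tool_rot"])
cv2.imwrite("pics/w4.png",imaging.grab_frame("wrist")[:,:,::-1])
cv2.imwrite("pics/s4.png",cv2.resize(imaging.grab_frame("side")[180:300,190:390,::-1],(800,480),interpolation=2))
E
```

```text
clock: 12.42
eef_pos: [0.5471, 0.0137, 0.2429]
tool_rot: [-173.8, -3.2, -12.3]
force: [0.3, 0.1, -0.4]
grip_width: -0.0
[0.54705033 0.01373515 0.24291811] [-173.82602787   -3.2054877   -12.32808412]
```

View pics/s4.png

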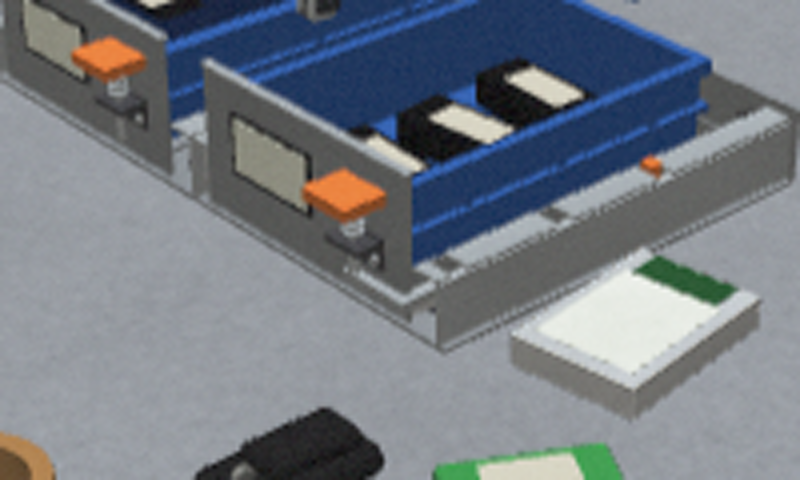

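View pics/w4.png

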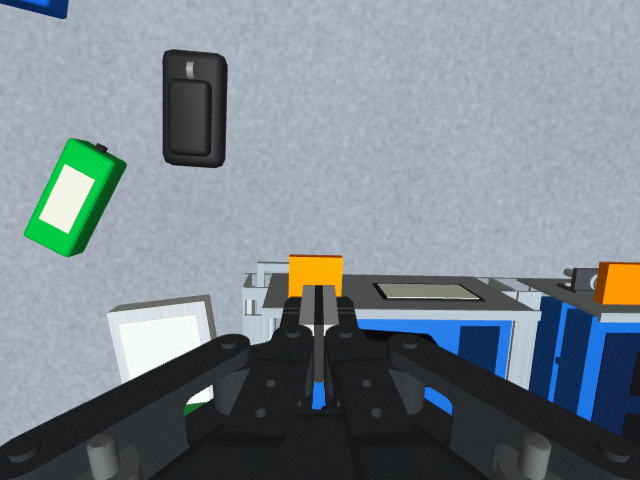

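The side view shows the pad raised at (344,193) and the orange nose standing up through the third, innermost slot at (652,165), with the other two slots empty. The tote is flat with its adapters in it, and the fingers are well clear.

```bash
python3 -m inch '[[0,0,0,0,0,0,0],[0,0,0,0,0,0,0]]'; python3 -c "
from cell import ctrl
print(ctrl.finish_job())"
```

```text
clock: 12.78
eef_pos: [0.5436, 0.009, 0.2375]
tool_rot: [-174.1, -2.6, -12.6]
force: [0.2, -0.3, -0.5]
grip_width: -0.0002
the job is handed in; nothing more can be done
None
```

The tray is fully home with its catch locked, and the job is handed in after about 12.8 s of the 32 s allowed.

With the closed fingertips I pressed the pad down about 12–14 mm, judging by the fingertip height. I held it there while pushing the tray past the half-way slot at about 0.06 m/s. At the stop the motion stalled and the push force rose to about 14 N, so I lifted straight off.

The last side view showed:
- **Catch:** the pad is up and the orange nose stands in the innermost slot.
- **Tote:** it looks flat on the tray floor, with the three adapters still in it.
- **Rest of the bench:** in the parts of the bench the last views covered, nothing looked out of place. They did not show the spray, carton or pen cup.
- **Robot:** the fingers are about 110 mm above the tray's front, with no contact force.

No check failed or disagreed. I judged the tote's centring by eye and did not measure it. The tray and catch values come from the fingertip position and the pictures, because the joints have no direct readout.

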